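Hang the portion dipper in the notch of a tote rim

TASK

Pick up the steel portion dipper standing beside the blue tote and hang it by its own hook on the tote's far rim (the one away from the robot), with the cup outside the tote. Feel gently along that rim for its single notch, without forcing the dipper against the tote, until the hook drops fully home in the notch; then let go so that it hangs upright and still. Leave the other things on the table where they are.

Things in the scene. Friction and masses are not known exactly. Their poses are not given: they have to be found in the camera images.
- dipper: Steel dipper, about 0.2 kg (varies), standing on its cup (60 mm across, 50 mm high). Origin: centre of the cup's underside; z up, own -x points to the hook. On its -x side a flat strip (18 mm wide in y, 4 mm thick, x -33 to -29 mm) rises to 120 mm and bends over to -x as a hook, with a black grip post above.
- dipper_hook (a point): Centre of the underside of the hook's bridge, at (-40, 0, 115) mm in the dipper's frame, axes the same; the point that rests on the rim. The bridge is flat, 18 mm wide in y, 5 mm thick. The gap between strip and tongue is 14 mm in x.
- dipper_tongue (a point): Lower edge of the hook's tongue (4 mm thick in x, 18 mm wide in y, hanging from the bridge's -x end), at (-49, 0, 90) mm in the dipper's frame, 25 mm below the bridge's underside.
- dipper_grip (a point): Point to grip, in the black square post (18 x 18 mm, from 120 to 166 mm high) on the hook's bridge: at (-40, 0, 150) mm in the dipper's frame, 35 mm straight above dipper_hook, 16 mm below the post's top.
- tote: Blue plastic tote, open on top, fixed, 280 mm (x) by 380 mm (y) by 150 mm high, walls 8 mm, holding jars up to 96 mm high that stand over 80 mm from the far wall. Origin: centre of its underside, z up. The far wall is at its own +x; its rim has a grey edging, broken at the notch.
- tote_rim (a point): Middle of the tote's far rim: top of that wall, mid thickness, at (136, 0, 150) mm in the tote's frame, axes the same (y along the rim, +x outward). The rim is rigid, flat and straight for 120 mm either way, but for one square-edged notch, 23 mm wide in y, whose middle lies within 35 mm of this point along y, each time elsewhere: its place is not measured and must be seen or felt.
- tote_notch_floor (a point): Straight below tote_rim, at the level of the notch's floor, 12 mm below the rim top (138 mm high); only the level is that of the notch, not the place along the rim. The notch goes right through the wall. Hook home: dipper_hook at this level, strip against the wall's outer face (dipper_hook about 3 mm inward of mid thickness), cup 23 mm above the table.
- jar_a: Bystander, to be left alone: glass food jar with a flat lid, 66 mm across, 95 mm tall. Origin: centre of its underside.
- jar_b: Bystander, to be left alone: second glass food jar, same size. Origin: centre of its underside.
- can: Bystander, to be left alone: food can, 74 mm across, 105 mm tall. Origin: centre of its underside.
- sticker_roll: Bystander, to be left alone: roll of blank stickers lying flat, 70 mm across, 25 mm high. Origin: centre of its underside.
- glove_box: Bystander, to be left alone: white cardboard glove box, 110 x 190 x 70 mm. Origin: centre of its underside.
- sanitiser: Bystander, to be left alone: bottle, 60 mm across, 160 mm tall. Origin: centre of its underside.
- wipes: Bystander, to be left alone: white pack of wipes, 100 x 170 x 50 mm. Origin: centre of its underside.

How it is judged:
On the way, in this order (a step that is already met when the one before it is completed fails the run):
1. the dipper is lifted clear of the table (its underside over 40 mm up) (height (world z) of dipper above 0.04 m), for 0.1 s.
2. the hook straddles the far rim and bears on it, or is in the notch (bridge no more than 4 mm above the rim top) (z of dipper_hook in the frame of tote_rim below 0.004 m and x of dipper_hook in the frame of tote_rim between -0.008 and 0.008 m and y of dipper_hook in the frame of tote_rim between -0.12 and 0.12 m and contact force between dipper and tote above 0.3 N), for 0.1 s.
At the end, for the whole second after the job is handed in: The dipper hangs released on the tote's far rim with its hook down in the notch: bridge underside 9 to 16 mm below the rim top, within 8 mm of the rim's mid thickness and 50 mm of the rim's middle, cup outside the tote, upright within 0.15 rad, at rest (under 0.02 m/s) and borne by the tote (z of dipper_hook in the frame of tote_rim between -0.016 and -0.009 m and x of dipper_hook in the frame of tote_rim between -0.008 and 0.008 m and y of dipper_hook in the frame of tote_rim between -0.05 and 0.05 m and x of dipper in the frame of tote_rim above 0.02 m and angle between dipper's own z axis and vertical below 0.15 rad and linear speed of dipper below 0.02 m/s and contact force between dipper and tote above 0.3 N and contact force between dipper and the fingers below 0.1 N); the robot touches nothing.
It fails at once if the dipper is forced against the tote with more than 25 N (contact force between dipper and tote above 25 N).
It fails at once if another thing on the table is pushed more than 30 mm from its place (distance of any of jar_a, jar_b, can, sticker_roll, glove_box, sanitiser, wipes from where it was at the start of the episode above 0.03 m).
It also fails if it takes over 64 s, if anything falls off the work surface, if the arm or the gripper's body presses on something with over 40 N, if the wrist force passes 120 N, or if a joint passes its speed limit or range.

ROBOT

A 6-joint arm with a two-finger parallel gripper is mounted at the origin on the work surface. World frame = base frame: x ahead of the robot, y to its left, z up, the work surface at z = 0. Lengths are in m, angles in rad, forces in N, time in s.
With the tool pointing down it reaches from about 0.35 to 0.775 m from the base axis. Payload 5.5 kg.
Tool frame: the origin (TCP) lies between the finger pads; the fingertips stand 11 mm ahead of it and the grasp point (between the pads) lies 8 mm behind it (tips_ahead is the distance from the TCP to the fingertips, in m); z points along the fingers, y is the line along which they close (so a half turn about z gives the same grasp; the last joint's range is limited). The gripper opens to 85 mm and grips with 20 to 120 N. Pads are 22 mm wide; open, the fingers measure 114 mm over their backs; the gripper's body (76 mm by 85 mm) begins 54 mm behind the grasp point. The pads swing forward as they close: fully open they stand 13 mm farther back than shut.
Start: joints at [-1.243, 0.313, 0.046, 1.304, 0, 1.431], TCP at [0.259, -0.513, 0.242] pointing down, gripper open.
Joint ranges: [-2.76, 2.76], [-0.86, 1.69], [-1.03, 1.26], [-2.2, 2.34], [-1.47, 1.5], [-3.14, 3.14]. Speed limits (rad/s): [2.57, 2.57, 3.14, 3.14, 3.14, 3.14].

INTERFACE

Orientations are given as a unit quaternion [w, x, y, z].
In Python, from workcell import * gives the robot as it stands. The module is installed in compiled form; this text tells all that it offers.
- The arm moves only by the tool jog_arm, never from a script. Its argument "moves" is a list of rows, each an object with "fingers": the closure, from 0 (fully open) to 1 (shut); "slide": the shift along the tool's x, y, z in mm, a list of three; "angular": the turn, a rotation vector about the tool's x, y, z in degrees, a list of three. A call has 1 to 10 rows; each row is the pose to reach, as a shift and turn from the pose commanded when the call began, along the tool's axes at that moment; what a row does not reach only later rows make up. A row lasts 1/12 s, in which the tool goes at most 41.7 mm and 7.16 degrees, less where a joint would pass 70% of its speed; a pose out of reach is approached as far as the arm can. A call with a gripper value outside its range is refused whole. The fingers move at their own pace and stop on an object; "squeeze" is the grip in N (left out, the last holds). Time passes only in rows, so rows that repeat a pose let the fingers close. It gives the time, the measured TCP pose, the force, the opening and the grip force at its end, in the units of the state.
- get_state(): the state, without advancing time (a new reading comes with each control period).
- read_camera(name): name is "scene" or "top" or "wrist"; returns a dict with "color" (480x640x3 uint8, red, green, blue), "fovy" (degrees; the focal length in pixels is half the picture's height over the tangent of half this angle, whatever the lens; pixels are square), "cx", "cy" (the principal point, pixels), "world_from_camera" (4x4, takes a point from camera to world coordinates); the wrist camera has in their place "tool_from_camera" (4x4, takes a point from camera to tool coordinates, whose origin is the TCP and whose axes are the flange's). Camera axes: x right, y down, z forward; pixel columns grow to the right and rows downward; lengths in m; the calibration is good to about 2 mm. A picture is of the moment at which its call begins: read the wrist's pose just before it. There is no depth.
- hand_in(): hands the job in; it is judged then, once.
Trained networks look in a picture, given as the dict that the camera call returned (one of the last four; its "shot" number tells which), for a name from the list of things; names that differ only in an ending like _2 or _b are one class to them, and where a whole thing is asked for, a point or a joint stands for the part that bears it (a point fixed in the world has none). Each returns a list of dicts, best first, with "p" (0 to 1); they miss things now and then, are a little off and sometimes report something else, mostly with a low value. They report only what shows in the picture. A call takes as long as a camera call.
- look_for(target, picture): "point" ([column, row] in pixels, amid what is visible of it).
- tip_of(target, picture): "point" ([column, row] in pixels: a listed point, or the origin of a listed thing).
The state is a dict: "clock": time; "joint_pos": joint angles; "qvel": joint speeds; "tau": joint torques, N m; "tcp_pos": TCP position; "orientation": TCP orientation; "wrist_force": force on the tool from outside, world axes, zero at the start; "ft_torque": the same for the moment, N m; "finger_gap": finger opening in m; "grip_force": force on a finger pad.
Only numpy, scipy, OpenCV 4.12 (cv2) and the standard library are available. Lean on these libraries where they do the work, as an engineer would, in place of code of your own. Each camera call takes 0.05 s, during which the arm holds its last target. There are 200 camera calls.

## Working session

There is one attempt and no reset: what is moved stays moved. The work goes in short steps, Python scripts to look and compute and a tool call to move; the robot and the scene stay as the last step left them, time stands still between calls to the robot, and variables do not carry over. Pictures are saved under pics/ and viewed, at most 10 in all, crops included, and the job is handed in when it is done.

Besides the shell and the picture viewer there is one more tool, called after "Request:" in YAML: its name, and indented under it one key for each argument. jog_arm: Moves the arm, as the interface text tells. Its arguments: {"type":"object","properties":{"moves":{"type":"array","items":{"type":"object","properties":{"fingers":{"type":"number"},"slide":{"type":"array","items":{"type":"number"}},"angular":{"type":"array","items":{"type":"number"}}}}},"squeeze":{"type":"number"}},"required":["moves"]}

```bash
mkdir -p pics; cat > h.py <<'E'
from workcell import *
import numpy as np, cv2
from scipy.spatial.transform import Rotation as R
def RT():
    s=get_state(); q=s["orientation"]; return R.from_quat([q[1],q[2],q[3],q[0]]).as_matrix(), np.array(s["tcp_pos"])
def K(p):
    f=p["color"].shape[0]/2/np.tan(np.radians(p["fovy"])/2); return np.array([[f,0,p["cx"]],[0,f,p["cy"]],[0,0,1]])
def cam(name):
    r,t=RT(); p=read_camera(name)
    if name=="wrist":
        T=np.eye(4);T[:3,:3]=r;T[:3,3]=t; W=T@np.array(p["tool_from_camera"])
    else: W=np.array(p["world_from_camera"])
    return p,W
def ray(p,W,uv):
    d=W[:3,:3]@np.linalg.solve(K(p),[uv[0],uv[1],1.]); return W[:3,3],d/np.linalg.norm(d)
def atz(p,W,uv,z):
    o,d=ray(p,W,uv); return o+d*(z-o[2])/d[2]
def tri(rays):
    A=sum(np.eye(3)-np.outer(d,d) for o,d in rays); b=sum((np.eye(3)-np.outer(d,d))@o for o,d in rays)
    return np.linalg.solve(A,b)
def proj(p,W,X):
    c=np.linalg.inv(W)@np.append(X,1); v=K(p)@c[:3]; return v[:2]/v[2]
def save(p,n,crop=None,s=1):
    im=p["color"][:,:,::-1]
    if crop: im=im[crop[1]:crop[3],crop[0]:crop[2]]
    cv2.imwrite("pics/"+n,cv2.resize(im,None,fx=s,fy=s,interpolation=cv2.INTER_CUBIC))
E
python3 - <<'E'
from h import *
np.set_printoptions(precision=4,suppress=True)
ob={}
for n in("scene","top"):
    p,W=cam(n); save(p,n+".png"); print(n,p["fovy"],W[:3,3],W[:3,2])
    for t in("dipper","dipper_hook","dipper_grip","dipper_tongue","tote","tote_rim","tote_notch_floor"):
        r=tip_of(t,p)[:2]; print(t,[(np.round(x["point"],1),round(x["p"],2)) for x in r])
        if r: ob.setdefault(t,[]).append(ray(p,W,r[0]["point"]))
for t,v in ob.items():
    if len(v)==2: print(t,tri(v))
s=get_state();print(s["clock"],s["tcp_pos"],s["orientation"],s["finger_gap"])
E
```

```text
scene 52.300278822994315 [ 1.3137 -0.7012  0.8165] [-0.6135  0.5345 -0.5813]
dipper [(array([238.2, 301.9]), 0.97), (array([372.1, 200.4]), 0.65)]
dipper_hook [(array([224.4, 256.2]), 0.89)]
dipper_grip [(array([218.9, 243.7]), 0.63)]
dipper_tongue [(array([216.5, 265.5]), 0.59)]
tote [(array([337.9, 220.2]), 0.59)]
tote_rim [(array([371.8, 198.2]), 0.84)]
tote_notch_floor [(array([373.8, 202.5]), 0.85)]
top 54.378479907227174 [ 0.3698 -0.0691  1.082 ] [ 0.1977 -0.0213 -0.98  ]
dipper [(array([398.2, 279.3]), 0.98)]
dipper_hook [(array([415.9, 292.8]), 0.87)]
dipper_grip [(array([419.5, 292.5]), 0.71)]
dipper_tongue [(array([409.7, 295.4]), 0.9)]
tote [(array([220.5, 314.1]), 0.83), (array([258.8, 170.6]), 0.67)]
tote_rim [(array([214.6, 242.1]), 0.95)]
tote_notch_floor [(array([212. , 243.2]), 0.85), (array([211.2, 243.9]), 0.46)]
dipper [ 0.4967 -0.2681 -0.0109]
dipper_hook [ 0.4587 -0.275   0.1137]
dipper_grip [ 0.4543 -0.2777  0.1494]
dipper_tongue [ 0.4489 -0.28    0.0827]
tote [0.4117 0.1435 0.0076]
tote_rim [0.5506 0.1362 0.1477]
tote_notch_floor [0.5512 0.1448 0.1312]
0.8 [ 0.2593 -0.5133  0.2424] [0.0001 0.9728 0.2318 0.    ] 0.08510912621508385
```

View pics/scene.png

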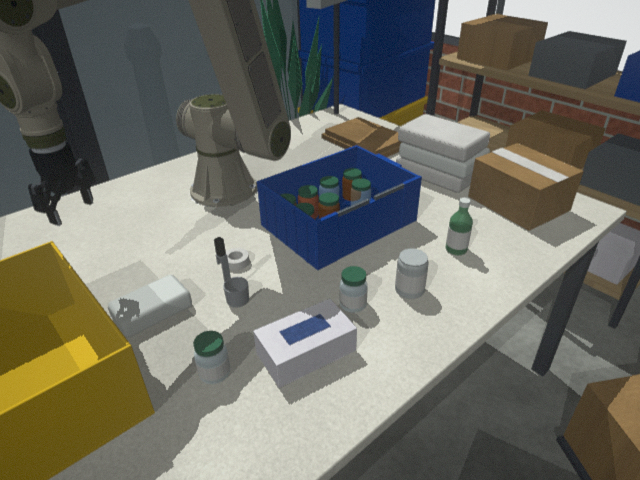

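View pics/top.png

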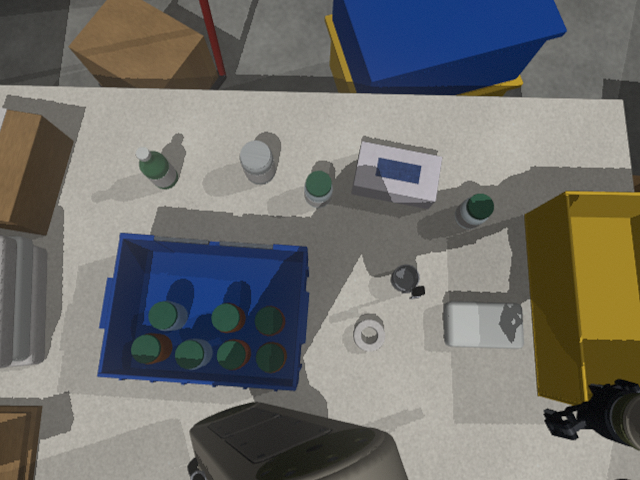

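The scene view shows the dipper at about (235,275) with its post up at (220,245). The tote's far rim runs from (320,215) to (415,180), with grey edging on it. In the top view the far rim runs from (120,235) to (308,247). I'll zoom in on the rim and get the yaws.

```bash
python3 - <<'E'
from h import *
np.set_printoptions(precision=4,suppress=True)
p,W=cam("top"); q,V=cam("scene")
a=cv2.resize(p["color"][225:260,110:320],None,fx=3.7,fy=3.7,interpolation=cv2.INTER_CUBIC)
b=cv2.resize(q["color"][165:225,310:430],None,fx=6.4,fy=6.4,interpolation=cv2.INTER_CUBIC)
w=777; c=np.zeros((a.shape[0]+b.shape[0],w,3),np.uint8); c[:a.shape[0],:a.shape[1]]=a[:,:w]; c[a.shape[0]:,:b.shape[1]]=b
cv2.imwrite("pics/zoom.png",c[:,:,::-1]); print(c.shape,a.shape)
for u in((120,234),(308,247),(98,377),(301,389)): print(u,atz(p,W,u,.15))
A=tri([ray(p,W,(0,0)),ray(q,V,(0,0))])
for n,(dx,dz) in dict(dipper=(0,0),hook=(0,.115),grip=(0,.15),).items(): 
    t="dipper" if n=="dipper" else "dipper_"+n
    for c,w in((p,W),(q,V)):
        print(t,atz(c,w,tip_of(t,c)[0]["point"],dz))
E
```

```text
(514, 777, 3) (130, 777, 3)
(120, 234) [0.5635 0.3263 0.15  ]
(308, 247) [ 0.5429 -0.0535  0.15  ]
(98, 377) [0.2853 0.3405 0.15  ]
(301, 389) [ 0.2668 -0.0454  0.15  ]Traceback (most recent call last):
  File "<stdin>", line 13, in <module>
IndexError: list index out of range
```

View pics/zoom.png

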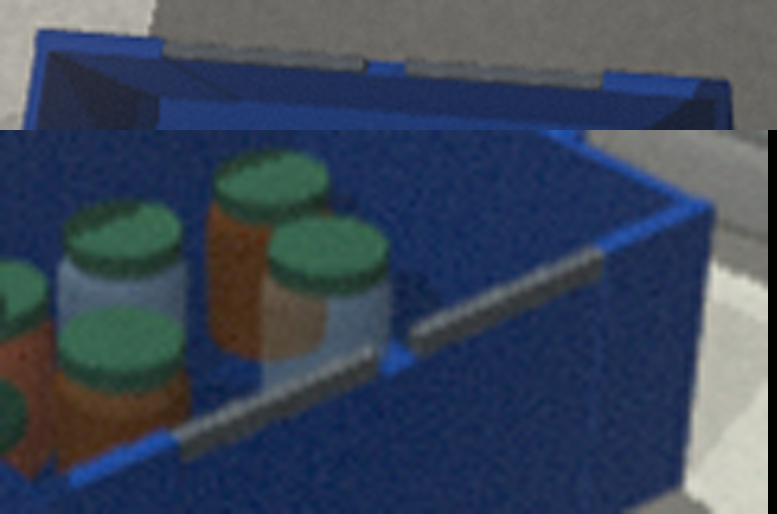

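The zoom shows the notch clearly. It is the blue gap in the edging at zoom x 367–406, which is about (214.5,243.4) in the top image and very near the rim's middle. Next I'll move above the dipper.

Request:
jog_arm:
  moves:
    - {"slide":[0,0,-40],"angular":[0,0,-7],"fingers":0}
    - {"slide":[40,-15,-58],"angular":[0,0,-14]}
    - {"slide":[80,-35,-58],"angular":[0,0,-21]}
    - {"slide":[120,-50,-58],"angular":[0,0,-28]}
    - {"slide":[160,-68,-58],"angular":[0,0,-35]}
    - {"slide":[200,-85,-58],"angular":[0,0,-42]}
    - {"slide":[240,-104,-58],"angular":[0,0,-49]}
    - {"slide":[270,-118,-58],"angular":[0,0,-56]}
    - {"slide":[281,-122,-58],"angular":[0,0,-63]}
    - {"slide":[281,-122,-58],"angular":[0,0,-70]}

```text
schema error: expected keys fingers, slide, angular
```

```bash
python3 - <<'E'
from h import *
np.set_printoptions(precision=4,suppress=True)
r,t=RT(); print(t); print(r)
p,W=cam("wrist"); save(p,"w1.png"); print(W)
q,V=cam("top")
for tt,z in(("dipper",0),("dipper_hook",.115),("dipper_grip",.15),("dipper_tongue",.09)):
    for c,w in((p,W),(q,V)):
        for x in tip_of(tt,c)[:1]: print(tt,np.round(x["point"],1),x["p"],atz(c,w,x["point"],z))
a,b,c=[atz(q,V,u,.15) for u in((153.8,238.3),(273.5,246.2),(214.5,243.4))]
print(a,b,c,np.degrees(np.arctan2(-(a-b)[0],(a-b)[1])), (a+b)/2)
E
```

```text
[ 0.2593 -0.5133  0.2423]
[[ 0.8926  0.4509  0.    ]
 [ 0.4509 -0.8926 -0.0001]
 [-0.0001  0.0001 -1.    ]]
[[ 0.4506 -0.8587 -0.2439  0.321 ]
 [-0.8927 -0.4332 -0.1241 -0.4827]
 [ 0.0009  0.2737 -0.9618  0.3748]
 [ 0.      0.      0.      1.    ]]
dipper [399.2 282.7] 0.84 [ 0.4896 -0.2649  0.    ]
dipper_hook [416.5 292.9] 0.56 [ 0.4562 -0.2797  0.115 ]
dipper_grip [419.9 296. ] 0.86 [ 0.447  -0.2787  0.15  ]
dipper_tongue [413.3 295. ] 0.88 [ 0.4538 -0.2782  0.09  ]
[0.5557 0.2579 0.15  ] [0.5434 0.0163 0.15  ] [0.5472 0.1354 0.15  ] -2.92455302252036 [0.5496 0.1371 0.15  ]
```

View pics/w1.png

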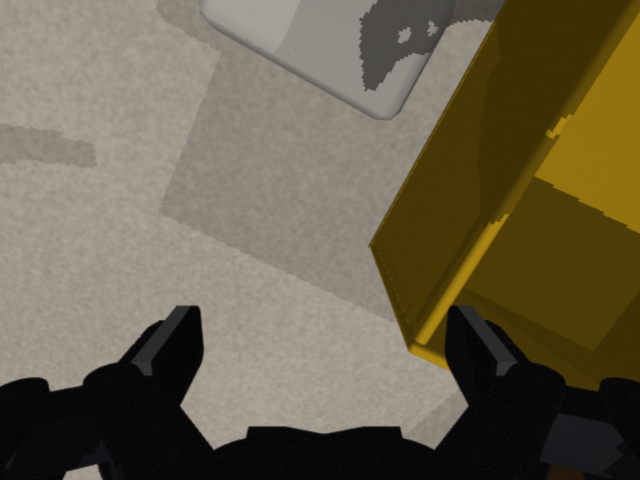

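The move was refused because every row needs all the keys. The wrist picture therefore shows only the start view: the yellow bin on the right and the wipes at the top. I'll send the move again.

Request:
jog_arm:
  moves:
    - {"slide":[0,0,-40],"angular":[0,0,-7],"fingers":0}
    - {"slide":[40,-15,-58],"angular":[0,0,-14],"fingers":0}
    - {"slide":[80,-35,-58],"angular":[0,0,-21],"fingers":0}
    - {"slide":[120,-50,-58],"angular":[0,0,-28],"fingers":0}
    - {"slide":[160,-68,-58],"angular":[0,0,-35],"fingers":0}
    - {"slide":[200,-85,-58],"angular":[0,0,-42],"fingers":0}
    - {"slide":[240,-104,-58],"angular":[0,0,-49],"fingers":0}
    - {"slide":[270,-118,-58],"angular":[0,0,-56],"fingers":0}
    - {"slide":[281,-122,-58],"angular":[0,0,-63],"fingers":0}
    - {"slide":[281,-122,-58],"angular":[0,0,-70],"fingers":0}

```text
clock: 2.28
tcp_pos: [0.4573, -0.2742, 0.3005]
orientation: [0.0, 0.66, 0.752, 0.001]
wrist_force: [-0.2, 0.4, -1.0]
finger_gap: 0.0852
grip_force: 0.0
```

```bash
python3 - <<'E'
from h import *
np.set_printoptions(precision=4,suppress=True)
r,t=RT(); print(t); print(r)
p,W=cam("wrist"); save(p,"w2.png")
for tt,z in(("dipper",0),("dipper_hook",.115),("dipper_grip",.15),("dipper_tongue",.09)):
        for x in tip_of(tt,p)[:1]: print(tt,np.round(x["point"],1),x["p"],atz(p,W,x["point"],z))
E
```

```text
[ 0.4573 -0.2742  0.3005]
[[-0.13    0.9915  0.0011]
 [ 0.9915  0.13    0.0006]
 [ 0.0005  0.0011 -1.    ]]
dipper [362.7 196. ] 0.92 [ 0.4996 -0.2751  0.    ]
dipper_hook [319.7 219.7] 0.85 [ 0.4549 -0.28    0.115 ]
dipper_grip [321.6 225. ] 0.63 [ 0.4559 -0.2756  0.15  ]
dipper_tongue [310.7 209.6] 0.86 [ 0.4467 -0.2781  0.09  ]
```

View pics/w2.png

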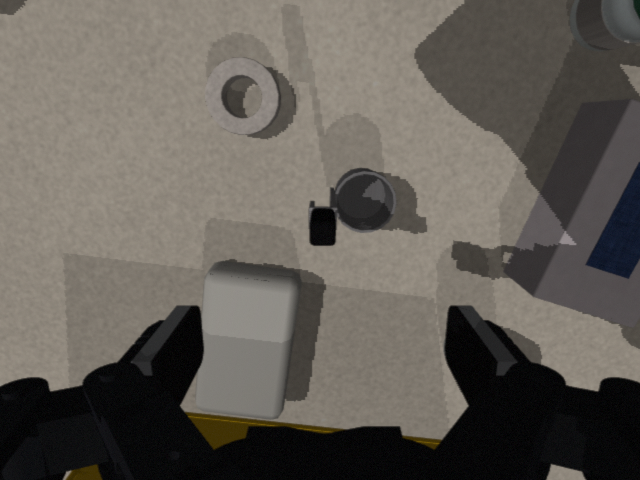

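```bash
python3 - <<'E'
from h import *
np.set_printoptions(precision=4,suppress=True)
p,W=cam("wrist"); save(p,"w3.png",(285,150,405,255),6)
g=p["color"].max(2); m=np.zeros_like(g); m[195:255,300:345]=(g[195:255,300:345]<25)
n,l,s,c=cv2.connectedComponentsWithStats(m); i=1+np.argmax(s[1:,4]); print(s[i],c[i])
pts=np.argwhere(l==i)[:,::-1].astype(np.float32); b=cv2.boxPoints(cv2.minAreaRect(pts)); print(b)
for u in b: print(atz(p,W,u,.166))
E
```

```text
[315 204  25  36 839] [326.9118 221.7688]
[[315. 204.]
 [339. 204.]
 [339. 239.]
 [315. 239.]]
[ 0.4469 -0.2619  0.166 ]
[ 0.4626 -0.2601  0.166 ]
[ 0.4656 -0.284   0.166 ]
[ 0.4495 -0.2858  0.166 ]
```

View pics/w3.png

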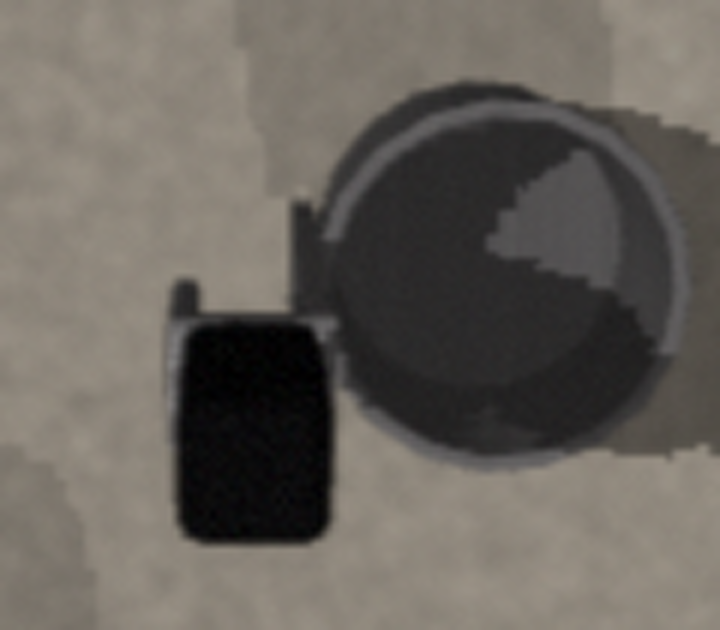

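The crop shows the post aligned with the picture axes, centred at about (327,228) in the full image. That puts it at world (0.4566,-0.277), so the tool's yaw already matches the dipper.

```bash
python3 - <<'E'
from h import *
r,t=RT(); print(t, r[:,1], r.T@(np.array([.4566,-.277,.145])-t))
E
```

```text
[ 0.45465321 -0.27827719  0.30027772] [ 9.93388932e-01  1.14797290e-01 -1.06695793e-04] [0.00106141 0.00209711 0.15527739]
```

Request:
jog_arm:
  moves:
    - {"slide":[1,2,35],"angular":[0,0,0],"fingers":0}
    - {"slide":[1,2,70],"angular":[0,0,0],"fingers":0}
    - {"slide":[1,2,105],"angular":[0,0,0],"fingers":0}
    - {"slide":[1,2,135],"angular":[0,0,0],"fingers":0}
    - {"slide":[1,2,150],"angular":[0,0,0],"fingers":0}
    - {"slide":[1,2,155],"angular":[0,0,0],"fingers":0}
    - {"slide":[1,2,155],"angular":[0,0,0],"fingers":0.5}
    - {"slide":[1,2,155],"angular":[0,0,0],"fingers":1}
    - {"slide":[1,2,155],"angular":[0,0,0],"fingers":1}
    - {"slide":[1,2,155],"angular":[0,0,0],"fingers":1}
  squeeze: 60

```text
clock: 3.42
tcp_pos: [0.4578, -0.2774, 0.147]
orientation: [0.002, 0.664, 0.748, 0.0]
wrist_force: [0.4, -0.4, 0.1]
finger_gap: 0.0389
grip_force: 0.0
```

Request:
jog_arm:
  moves:
    - {"slide":[0,0,0],"angular":[0,0,0],"fingers":1}
    - {"slide":[0,0,0],"angular":[0,0,0],"fingers":1}
    - {"slide":[0,0,0],"angular":[0,0,0],"fingers":1}
    - {"slide":[0,0,0],"angular":[0,0,0],"fingers":1}
  squeeze: 60

```text
clock: 3.75
tcp_pos: [0.4572, -0.277, 0.1464]
orientation: [0.001, 0.664, 0.748, -0.0]
wrist_force: [-2.5, 0.2, 5.3]
finger_gap: 0.017
grip_force: 59.3
```

Request:
jog_arm:
  moves:
    - {"slide":[0,0,-15],"angular":[0,0,0],"fingers":1}
    - {"slide":[0,0,-40],"angular":[0,0,0],"fingers":1}
    - {"slide":[0,0,-70],"angular":[0,0,0],"fingers":1}
    - {"slide":[0,0,-100],"angular":[0,0,0],"fingers":1}
    - {"slide":[0,0,-130],"angular":[0,0,0],"fingers":1}
    - {"slide":[0,0,-155],"angular":[0,0,0],"fingers":1}
    - {"slide":[0,0,-170],"angular":[0,0,0],"fingers":1}
    - {"slide":[25,10,-170],"angular":[0,0,2],"fingers":1}
    - {"slide":[55,22,-170],"angular":[0,0,4],"fingers":1}
    - {"slide":[85,35,-170],"angular":[0,0,6],"fingers":1}
  squeeze: 60

```text
clock: 4.58
tcp_pos: [0.4816, -0.1873, 0.3152]
orientation: [-0.0, 0.704, 0.711, 0.0]
wrist_force: [0.2, -0.0, -2.4]
finger_gap: 0.0171
grip_force: 58.9
```

```bash
python3 - <<'E'
from h import *
s=get_state();r,t=RT(); print(s["finger_gap"],t, r[:,1],s["wrist_force"], r.T@(np.array([.55,.06,.318])-t))
E
```

```text
0.017067191092755472 [ 0.48159091 -0.18731287  0.31516242] [ 9.99948733e-01  1.01255279e-02 -7.09196148e-05] [ 0.24445856 -0.04081069 -2.44606348] [ 0.24660837  0.07090956 -0.00276732]
```

Request:
jog_arm:
  moves:
    - {"slide":[30,9,-2],"angular":[0,0,1],"fingers":1}
    - {"slide":[60,18,-2],"angular":[0,0,2],"fingers":1}
    - {"slide":[90,26,-2],"angular":[0,0,3],"fingers":1}
    - {"slide":[120,35,-2],"angular":[0,0,3.5],"fingers":1}
    - {"slide":[150,43,-2],"angular":[0,0,3.5],"fingers":1}
    - {"slide":[180,52,-2],"angular":[0,0,3.5],"fingers":1}
    - {"slide":[210,60,-2],"angular":[0,0,3.5],"fingers":1}
    - {"slide":[235,68,-2],"angular":[0,0,3.5],"fingers":1}
    - {"slide":[246,71,-2],"angular":[0,0,3.5],"fingers":1}
    - {"slide":[246,71,-2],"angular":[0,0,3.5],"fingers":1}
  squeeze: 60

```text
clock: 5.42
tcp_pos: [0.5493, 0.0616, 0.3165]
orientation: [-0.001, 0.722, 0.692, -0.0]
wrist_force: [-0.6, -0.3, -1.8]
finger_gap: 0.0172
grip_force: 58.9
```

Request:
jog_arm:
  moves:
    - {"slide":[0,0,0],"angular":[0,0,0],"fingers":1}
    - {"slide":[0,0,0],"angular":[0,0,0],"fingers":1}
    - {"slide":[0,0,0],"angular":[0,0,0],"fingers":1}
  squeeze: 60

```text
clock: 5.67
tcp_pos: [0.5489, 0.0579, 0.3172]
orientation: [-0.0, 0.724, 0.69, -0.0]
wrist_force: [-0.2, -0.2, -1.8]
finger_gap: 0.0168
grip_force: 58.9
```

```bash
python3 - <<'E'
from h import *
np.set_printoptions(precision=4,suppress=True)
s=get_state();r,t=RT(); print(t, r[:,1],s["wrist_force"])
p,W=cam("wrist"); save(p,"w4.png")
for tt,z in(("dipper_hook",t[2]-.031),("dipper_grip",t[2]+.004),("dipper_tongue",t[2]-.056),("tote_rim",.15),("tote_notch_floor",.138)):
        for x in tip_of(tt,p)[:1]: print(tt,np.round(x["point"],1),x["p"],atz(p,W,x["point"],z))
print([proj(p,W,np.array(x)) for x in((.5496,.1371,.15),(.5472,.1354,.15))])
E
```

```text
[0.5489 0.0579 0.3172] [ 0.9988 -0.0487 -0.0004] [-0.1798 -0.1744 -1.7863]
dipper_hook [320.  288.2] 0.78 [0.5472 0.0583 0.2862]
dipper_grip [322.6 328.5] 0.67 [0.5484 0.0578 0.3212]
dipper_tongue [305.6 272. ] 0.67 [0.5398 0.0567 0.2612]
tote_rim [315.4 104.5] 0.63 [0.547  0.1389 0.15  ]
tote_notch_floor [317.5 106.6] 0.93 [0.5482 0.1379 0.138 ]
[array([319.2591, 106.99  ]), array([315.9506, 109.7237])]
```

View pics/w4.png

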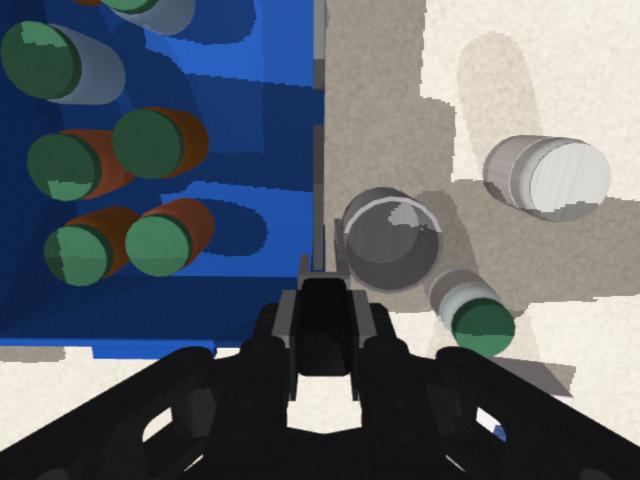

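The wrist picture shows the grey edging at columns 313–325, with the notch a dark gap at about rows 88–125. I'll measure both to the pixel.

```bash
python3 - <<'E'
from h import *
np.set_printoptions(precision=4,suppress=True)
p,W=cam("wrist"); c=p["color"].astype(int); r,t=RT()
sat=c[:,:,2]-c[:,:,0]
prof=sat[70:140,315:322].mean(1); print(np.round(prof).astype(int))
for row in(60,75,80,135,150,180,210): print(row,c[row,308:332].sum(1)//3, sat[row,308:332])
for u in((319,88),(319,125),(313,106),(325,106)): print(u,atz(p,W,u,.15),atz(p,W,u,.138))
print(t)
E
```

```text
[ 3  2  3  3  3  4  3  3  3  4  3  3  4  3  3  3  3  3  3  3  3  9 49 69
 71 71 72 72 72 73 72 73 73 73 73 73 72 73 73 72 72 71 72 71 71 71 71 72
 71 72 72 71 72 71 68 37  7  3  3  2  3  3  3  2  3  3  3  3  3  3]
60 [ 98  97  98  99  91  85  88  88  88  88  89  89  88  88  88  85  90 128
 144 152 153 152 148 147] [133 134 134 130 102  37   7   3   6   3   4   4   4   4   5   5  -2 -16
 -18 -20 -20 -21 -19 -19]
75 [ 96  99  97  97  88  78  77  79  79  78  79  80  77  79  79  77  98 136
 148 148 149 148 147 144] [133 132 133 132 106  40   7   5   4   3   3   4   3   4   4   1  -8 -17
 -20 -19 -19 -19 -18 -20]
80 [ 98  96  97  97  87  77  76  79  77  78  79  79  79  79  78  79  99 139
 149 149 147 146 148 150] [133 134 133 130 104  39   6   3   3   4   3   3   3   4   4   2  -7 -19
 -20 -21 -19 -20 -20 -19]
135 [ 53  53  53  52  53  59  63  62  63  63  64  63  63  64  64  80 128 144
 149 152 153 150 148 148] [ 72  73  72  70  44  12   5   3   3   3   3   3   4   2   2  -4 -17 -17
 -19 -20 -19 -20 -20 -20]
150 [ 55  54  51  50  52  58  62  64  64  64  65  65  63  64  64  82 130 144
 142 140 139 141 143 145] [ 70  71  73  74  47  12   3   3   4   3   3   2   3   5   3  -5 -16 -19
 -18 -20 -19 -18 -20 -20]
180 [ 51  54  51  52  53  60  63  64  61  63  63  63  63  64  66  90 129 143
 147 150 149 146 143 145] [ 73  68  71  69  43  13   6   4   3   4   5   4   3   3   2  -7 -16 -18
 -19 -19 -20 -20 -20 -20]
210 [ 92  90  92  92  77  73  74  75  75  75  77  78  77  78  83 127 143 145
 146 145 146 148 151 150] [132 135 133 126  69  15   3   5   5   5   5   3   4   4   0 -15 -20 -18
 -19 -19 -19 -20 -21 -20]
(319, 88) [0.5503 0.1502 0.15  ] [0.5502 0.1511 0.138 ]
(319, 125) [0.549  0.1257 0.15  ] [0.5489 0.1256 0.138 ]
(313, 106) [0.5455 0.1386 0.15  ] [0.5453 0.1391 0.138 ]
(325, 106) [0.5539 0.1382 0.15  ] [0.5539 0.1387 0.138 ]
[0.5492 0.0587 0.3174]
```

Request:
jog_arm:
  moves:
    - {"slide":[25,-1,0],"angular":[0,0,0],"fingers":1}
    - {"slide":[55,-2,0],"angular":[0,0,0],"fingers":1}
    - {"slide":[78,-2.5,0],"angular":[0,0,0],"fingers":1}
    - {"slide":[78,-2.5,20],"angular":[0,0,0],"fingers":1}
    - {"slide":[78,-2.5,45],"angular":[0,0,0],"fingers":1}
    - {"slide":[78,-2.5,65],"angular":[0,0,0],"fingers":1}
    - {"slide":[78,-2.5,75],"angular":[0,0,0],"fingers":1}
    - {"slide":[78,-2.5,80],"angular":[0,0,0],"fingers":1}
    - {"slide":[78,-2.5,80],"angular":[0,0,0],"fingers":1}
    - {"slide":[78,-2.5,80],"angular":[0,0,0],"fingers":1}
  squeeze: 60

```text
clock: 6.85
tcp_pos: [0.5508, 0.137, 0.2382]
orientation: [0.0, 0.724, 0.69, 0.0]
wrist_force: [-0.5, -0.5, -1.1]
finger_gap: 0.017
grip_force: 59.0
```

```bash
python3 - <<'E'
from h import *
np.set_printoptions(precision=4,suppress=True)
r,t=RT(); print(t, r[:,1],get_state()["wrist_force"])
p,W=cam("scene"); save(p,"s2.png",(320,130,430,215),7)
for tt in("dipper_hook","dipper_tongue"): print(tt,[ (x["point"],x["p"]) for x in tip_of(tt,p)[:1]])
for a in(0,.025): print(proj(p,W,t-[0,0,.031+a]))
E
```

```text
[0.5508 0.137  0.2382] [ 0.9989 -0.0474  0.0011] [-0.4754 -0.4778 -1.0969]
dipper_hook [([372.0, 181.5], 0.91)]
dipper_tongue [([367.8, 189.3], 0.66)]
[372.9734 178.4069]
[372.5319 186.8449]
```

View pics/s2.png

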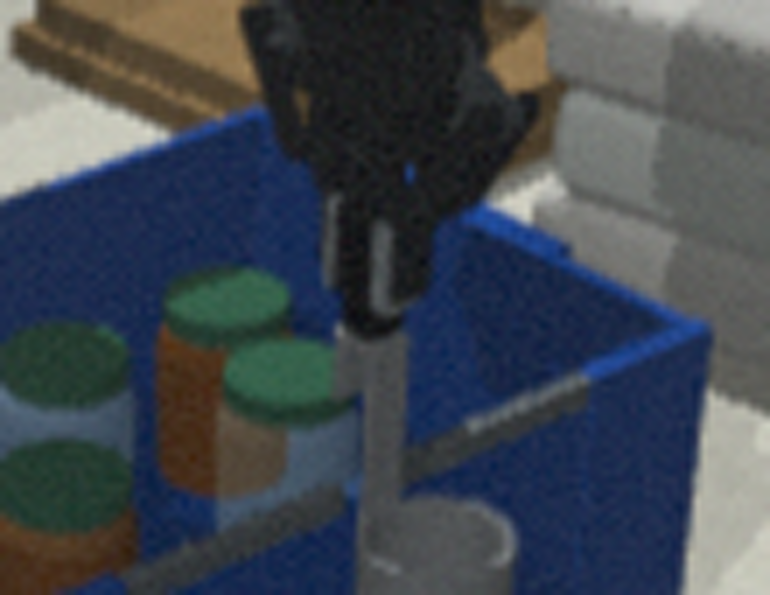

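The scene crop shows the dipper level above the rim, with the strip in front of the notch, the cup outside and the tongue on the inside. I'll lower it in small steps.

Request:
jog_arm:
  moves:
    - {"slide":[0,0,12],"angular":[0,0,0],"fingers":1}
    - {"slide":[0,0,24],"angular":[0,0,0],"fingers":1}
    - {"slide":[0,0,29],"angular":[0,0,0],"fingers":1}
    - {"slide":[0,0,31],"angular":[0,0,0],"fingers":1}
    - {"slide":[0,0,33],"angular":[0,0,0],"fingers":1}
    - {"slide":[0,0,35],"angular":[0,0,0],"fingers":1}
    - {"slide":[0,0,36],"angular":[0,0,0],"fingers":1}
    - {"slide":[0,0,36],"angular":[0,0,0],"fingers":1}
  squeeze: 60

```text
clock: 7.67
tcp_pos: [0.5505, 0.1371, 0.2015]
orientation: [0.0, 0.724, 0.69, 0.0]
wrist_force: [-0.5, -0.0, -1.9]
finger_gap: 0.0171
grip_force: 59.0
```

Request:
jog_arm:
  moves:
    - {"slide":[0,0,4],"angular":[0,0,0],"fingers":1}
    - {"slide":[0,0,8],"angular":[0,0,0],"fingers":1}
    - {"slide":[0,0,12],"angular":[0,0,0],"fingers":1}
    - {"slide":[0,0,15],"angular":[0,0,0],"fingers":1}
    - {"slide":[0,0,17],"angular":[0,0,0],"fingers":1}
    - {"slide":[0,0,17],"angular":[0,0,0],"fingers":1}
  squeeze: 60

```text
clock: 8.17
tcp_pos: [0.5499, 0.1371, 0.1835]
orientation: [-0.0, 0.724, 0.69, -0.001]
wrist_force: [0.1, 0.1, -2.1]
finger_gap: 0.017
grip_force: 58.9
```

Request:
jog_arm:
  moves:
    - {"slide":[0,0,1],"angular":[0,0,0],"fingers":1}
    - {"slide":[0,0,2],"angular":[0,0,0],"fingers":1}
    - {"slide":[0,0,2.5],"angular":[0,0,0],"fingers":1}
    - {"slide":[0,0,3],"angular":[0,0,0],"fingers":1}
    - {"slide":[0,0,3],"angular":[0,0,0],"fingers":1}
  squeeze: 60

```text
clock: 8.58
tcp_pos: [0.5504, 0.1371, 0.1813]
orientation: [0.0, 0.724, 0.69, -0.0]
wrist_force: [-0.3, -0.3, -2.4]
finger_gap: 0.0171
grip_force: 58.9
```

Request:
jog_arm:
  moves:
    - {"slide":[0,0,1],"angular":[0,0,0],"fingers":1}
    - {"slide":[0,0,2],"angular":[0,0,0],"fingers":1}
    - {"slide":[0,0,2],"angular":[0,0,0],"fingers":1}
  squeeze: 60

```text
clock: 8.83
tcp_pos: [0.5503, 0.1371, 0.1791]
orientation: [-0.0, 0.724, 0.69, -0.0]
wrist_force: [-0.8, 0.3, -3.3]
finger_gap: 0.017
grip_force: 58.9
```

Request:
jog_arm:
  moves:
    - {"slide":[0,0,1],"angular":[0,0,0],"fingers":1}
    - {"slide":[0,0,2],"angular":[0,0,0],"fingers":1}
    - {"slide":[0,0,2],"angular":[0,0,0],"fingers":1}
  squeeze: 60

```text
clock: 9.08
tcp_pos: [0.5502, 0.1371, 0.177]
orientation: [-0.0, 0.724, 0.69, -0.0]
wrist_force: [0.5, 0.6, -1.4]
finger_gap: 0.017
grip_force: 58.9
```

The hook is now below the rim top with no contact, so it is going into the notch.

Request:
jog_arm:
  moves:
    - {"slide":[0,0,1],"angular":[0,0,0],"fingers":1}
    - {"slide":[0,0,2],"angular":[0,0,0],"fingers":1}
    - {"slide":[0,0,3],"angular":[0,0,0],"fingers":1}
    - {"slide":[0,0,3],"angular":[0,0,0],"fingers":1}
  squeeze: 60

```text
clock: 9.42
tcp_pos: [0.5502, 0.1371, 0.174]
orientation: [-0.0, 0.724, 0.69, -0.0]
wrist_force: [0.4, -0.2, -2.2]
finger_gap: 0.0175
grip_force: 58.9
```

Request:
jog_arm:
  moves:
    - {"slide":[0,0,1],"angular":[0,0,0],"fingers":1}
    - {"slide":[0,0,2],"angular":[0,0,0],"fingers":1}
    - {"slide":[0,0,3],"angular":[0,0,0],"fingers":1}
    - {"slide":[0,0,3],"angular":[0,0,0],"fingers":1}
  squeeze: 60

```text
clock: 9.75
tcp_pos: [0.5502, 0.1371, 0.171]
orientation: [-0.0, 0.724, 0.69, -0.0]
wrist_force: [-0.2, -0.0, -1.0]
finger_gap: 0.0169
grip_force: 58.9
```

Request:
jog_arm:
  moves:
    - {"slide":[0,0,0.7],"angular":[0,0,0],"fingers":1}
    - {"slide":[0,0,1.3],"angular":[0,0,0],"fingers":1}
    - {"slide":[0,0,1.3],"angular":[0,0,0],"fingers":1}
  squeeze: 60

```text
clock: 10.0
tcp_pos: [0.5503, 0.1371, 0.1698]
orientation: [-0.0, 0.724, 0.69, -0.0]
wrist_force: [-0.8, -0.4, -2.7]
finger_gap: 0.0171
grip_force: 58.9
```

Request:
jog_arm:
  moves:
    - {"slide":[0,0,0.5],"angular":[0,0,0],"fingers":1}
    - {"slide":[0,0,1],"angular":[0,0,0],"fingers":1}
    - {"slide":[0,0,1],"angular":[0,0,0],"fingers":1}
  squeeze: 60

```text
clock: 10.25
tcp_pos: [0.5504, 0.1371, 0.1693]
orientation: [0.0, 0.724, 0.69, 0.0]
wrist_force: [-0.0, 0.4, 0.3]
finger_gap: 0.0169
grip_force: 59.5
```

It is starting to bear on the floor: the force has risen from about -2 to 0.3 N. Next I'll ease it inward until the strip touches the outer face.

Request:
jog_arm:
  moves:
    - {"slide":[0,-0.7,0],"angular":[0,0,0],"fingers":1}
    - {"slide":[0,-1.5,0],"angular":[0,0,0],"fingers":1}
    - {"slide":[0,-1.5,0],"angular":[0,0,0],"fingers":1}
  squeeze: 60

```text
clock: 10.5
tcp_pos: [0.5492, 0.1372, 0.1693]
orientation: [0.0, 0.724, 0.69, 0.0]
wrist_force: [0.5, -0.1, -0.1]
finger_gap: 0.017
grip_force: 59.4
```

Request:
jog_arm:
  moves:
    - {"slide":[0,-0.5,0],"angular":[0,0,0],"fingers":1}
    - {"slide":[0,-1,0],"angular":[0,0,0],"fingers":1}
    - {"slide":[0,-1,0],"angular":[0,0,0],"fingers":1}
  squeeze: 60

```text
clock: 10.75
tcp_pos: [0.5482, 0.1373, 0.1693]
orientation: [0.0, 0.724, 0.69, 0.0]
wrist_force: [0.3, -0.4, 1.5]
finger_gap: 0.0167
grip_force: 59.5
```

Request:
jog_arm:
  moves:
    - {"slide":[0,-0.5,0],"angular":[0,0,0],"fingers":1}
    - {"slide":[0,-1,0],"angular":[0,0,0],"fingers":1}
    - {"slide":[0,-1,0],"angular":[0,0,0],"fingers":1}
  squeeze: 60

```text
clock: 11.0
tcp_pos: [0.5471, 0.1373, 0.1693]
orientation: [0.0, 0.724, 0.69, 0.0]
wrist_force: [2.1, 0.2, 1.8]
finger_gap: 0.017
grip_force: 59.6
```

Request:
jog_arm:
  moves:
    - {"slide":[0,-0.4,0],"angular":[0,0,0],"fingers":1}
    - {"slide":[0,-0.8,0],"angular":[0,0,0],"fingers":1}
    - {"slide":[0,-0.8,0],"angular":[0,0,0],"fingers":1}
  squeeze: 60

```text
clock: 11.25
tcp_pos: [0.5464, 0.1374, 0.1693]
orientation: [0.0, 0.724, 0.69, 0.0]
wrist_force: [2.3, 0.1, 3.0]
finger_gap: 0.0172
grip_force: 59.6
```

The strip is now lightly against the wall (about 2 N). I'll release gradually.

Request:
jog_arm:
  moves:
    - {"slide":[0,0,0],"angular":[0,0,0],"fingers":1}
    - {"slide":[0,0,0],"angular":[0,0,0],"fingers":1}
    - {"slide":[0,0,0],"angular":[0,0,0],"fingers":0.75}
    - {"slide":[0,0,0],"angular":[0,0,0],"fingers":0.7}
    - {"slide":[0,0,0],"angular":[0,0,0],"fingers":0.6}
    - {"slide":[0,0,0],"angular":[0,0,0],"fingers":0.5}
    - {"slide":[0,0,0],"angular":[0,0,0],"fingers":0.4}
    - {"slide":[0,0,0],"angular":[0,0,0],"fingers":0.4}
  squeeze: 20

```text
clock: 11.92
tcp_pos: [0.5458, 0.1373, 0.1687]
orientation: [-0.0, 0.724, 0.69, -0.0]
wrist_force: [-0.3, 0.3, -0.2]
finger_gap: 0.0512
grip_force: 0.0
```

```bash
python3 - <<'E'
from h import *
np.set_printoptions(precision=4,suppress=True)
s=get_state(); print(s["finger_gap"],s["wrist_force"],s["grip_force"],s["tcp_pos"])
p,W=cam("wrist"); q,V=cam("scene")
a=cv2.resize(q["color"][130:240,320:430],None,fx=4.3,fy=4.3,interpolation=cv2.INTER_CUBIC)
b=cv2.resize(p["color"],(315,236)); c=np.zeros((473,790,3),np.uint8); c[:,:473]=a; c[:236,475:]=b
cv2.imwrite("pics/rel.png",c[:,:,::-1])
E
```

```text
0.051168441175579504 [-0.2841  0.2614 -0.1795] 0.0 [0.5458 0.1373 0.1687]
```

View pics/rel.png

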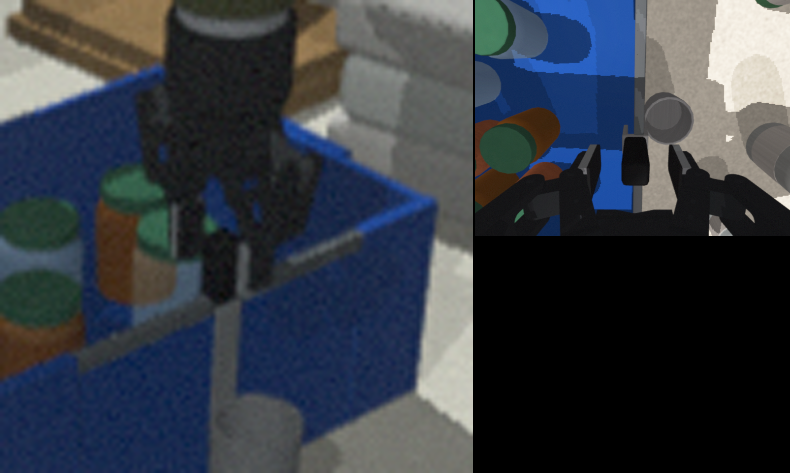

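The picture shows the dipper seated in the notch and hanging upright, with the fingers open and clear of the post. I'll retreat straight up.

Request:
jog_arm:
  moves:
    - {"slide":[0,0,-3],"angular":[0,0,0],"fingers":0.4}
    - {"slide":[0,0,-15],"angular":[0,0,0],"fingers":0.3}
    - {"slide":[0,0,-35],"angular":[0,0,0],"fingers":0.2}
    - {"slide":[0,0,-60],"angular":[0,0,0],"fingers":0.2}
    - {"slide":[0,0,-90],"angular":[0,0,0],"fingers":0.2}
    - {"slide":[0,0,-110],"angular":[0,0,0],"fingers":0.2}
    - {"slide":[0,0,-110],"angular":[0,0,0],"fingers":0.2}
    - {"slide":[0,0,-110],"angular":[0,0,0],"fingers":0.2}
    - {"slide":[0,0,-110],"angular":[0,0,0],"fingers":0.2}
  squeeze: 20

```text
clock: 12.77
tcp_pos: [0.5458, 0.1373, 0.2784]
orientation: [-0.0, 0.724, 0.69, -0.0]
wrist_force: [-0.5, 0.8, 0.1]
finger_gap: 0.0681
grip_force: 0.0
```

```bash
python3 - <<'E'
from h import *
np.set_printoptions(precision=4,suppress=True)
p,W=cam("scene"); q,V=cam("top"); save(p,"s3.png",(320,130,430,240),5)
for t in("dipper_hook","dipper_grip","dipper"):
    a,b=tip_of(t,p)[:1],tip_of(t,q)[:1]
    if a and b: print(t,tri([ray(p,W,a[0]["point"]),ray(q,V,b[0]["point"])]))
E
```

```text
dipper_hook [0.5479 0.1337 0.135 ]
dipper_grip [0.5428 0.1363 0.1744]
```

View pics/s3.png

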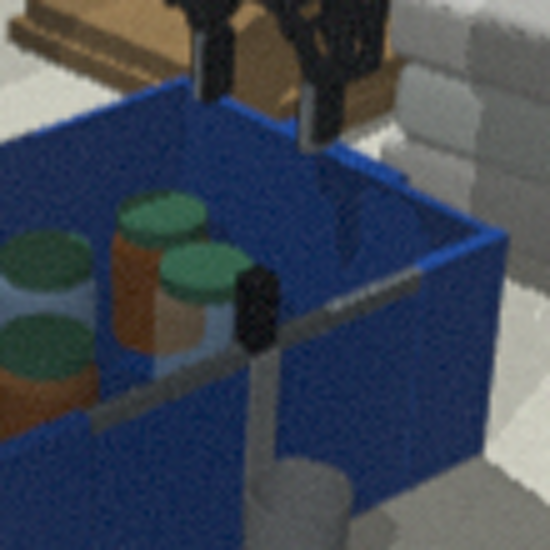

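The dipper hangs upright in the notch with its hook at about z = 0.135, and the gripper is well clear. I'm handing in.

```bash
python3 -c "
from workcell import *
print(hand_in())"
```

```text
the job is handed in; nothing more can be done
None
```

The dipper hangs released and upright with its hook home in the far-rim notch and the cup outside the tote; I handed the job in at about 13 s, no verdict came back, and nothing else was touched.

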